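# Find the socket that fits the vessel's nut

## Task

The digestion vessel on the lab bench has to be opened, and one of the three hand sockets fits the hex nut on its lid: try on the nut whichever might fit, standing one that does not upright on the bench again, until you have the one that goes fully down over the nut. Finish while still gripping that socket, upright and fully home on the nut, with the other two standing upright on the bench; leave everything else on the bench where it is.

Things in the scene. Friction and masses are not known exactly. Their poses are not given: they have to be found in the camera images.
- vessel: steel pressure vessel fixed to the bench: base plate 130 mm square, 10 thick; drum 98 wide with a flat lid 70 above the bench. Mid-lid a brass hex nut, fixed, 24 across flats, 14 high, two flats facing +y and -y of this body; a 14 mm wide stud stands 4 mm out of it. Origin: centre of the underside, z up; its yaw is the nut's yaw
- nut_seat (a point): on the nut's axis, level with the lid's top: where the underside of a fully seated socket is. Nut top 14 mm above it, stud end 18. Only the 26 mm socket gets here, hexagon turned to the nut's within 5 degrees; its bevelled mouth takes in 2 mm off-centre if pressed with about 15 N. The others stop 11 to 14 mm higher, however turned or pressed. Axes as vessel
- socket_a: one of two wide hand sockets alike outside, about 250 g, standing mouth down: round steel barrel 41 mm wide, 38 tall; on top a dark flat grip 46 long (x), 20 thick (y), 43 to 83 above the underside. Hidden hex opening 26 deep, flats facing +y and -y (parallel to the grip's long sides), 21.5 or 26 across flats: one has each, unknown which. Origin: centre of the underside, z up
- socket_b: one of two wide hand sockets alike outside, about 250 g, standing mouth down: round steel barrel 41 mm wide, 38 tall; on top a dark flat grip 46 long (x), 20 thick (y), 43 to 83 above the underside. Hidden hex opening 26 deep, flats facing +y and -y (parallel to the grip's long sides), 21.5 or 26 across flats: one has each, unknown which. Origin: centre of the underside, z up
- socket_c: the slim hand socket, about 250 g, standing mouth down: round steel barrel only 27 mm wide, 38 tall, so it plainly cannot take the nut (its hex opening is 16 across flats); on top the same dark flat grip as the others, 46 long (x), 20 thick (y), 43 to 83 above the underside. Origin: centre of the underside, z up
- dish: bystander: white shallow plate, 80 mm across; origin: centre of underside; to be left where it is
- spatula: bystander: lab spatula with black handle, 170 mm; origin: in it, on the underside; to be left where it is
- jar: bystander: closed amber jar, 60 mm across, 75 mm tall; origin: centre of underside; to be left where it is
- weight: bystander: brass balance weight with a knob, 34 mm across, 54 mm tall; origin: centre of underside; to be left where it is
- beaker: bystander: glass beaker, 66 mm across, 85 mm tall; origin: centre of underside; to be left where it is
- pen: bystander: ball pen, 110 mm long; origin: underside, mid length; to be left where it is

How it is judged:
At the end, for the whole second after the job is handed in: fitting socket down over the nut (underside within 4 mm of the lid, axis within 3 mm of the nut's, tilt under 0.07 rad, at rest), gripped with over 2 N; other two standing on the bench (underside under 8 mm, tilt under 0.1 rad, at rest), not touched by the fingers (((horizontal distance between socket_a and nut_seat below 0.003 m and z of socket_a in the frame of nut_seat between -0.004 and 0.004 m and angle between socket_a's own z axis and vertical below 0.07 rad and linear speed of each of socket_a, socket_b, socket_c below 0.02 m/s and contact force between the fingers and socket_a above 2 N and height (world z) of each of socket_b, socket_c below 0.008 m and angle between each of socket_b, socket_c's own z axis and vertical below 0.1 rad and contact force between the fingers and socket_b below 0.3 N and contact force between the fingers and socket_c below 0.3 N) or (horizontal distance between socket_b and nut_seat below 0.003 m and z of socket_b in the frame of nut_seat between -0.004 and 0.004 m and angle between socket_b's own z axis and vertical below 0.07 rad and linear speed of each of socket_b, socket_a, socket_c below 0.02 m/s and contact force between the fingers and socket_b above 2 N and height (world z) of each of socket_a, socket_c below 0.008 m and angle between each of socket_a, socket_c's own z axis and vertical below 0.1 rad and contact force between the fingers and socket_a below 0.3 N and contact force between the fingers and socket_c below 0.3 N) or (horizontal distance between socket_c and nut_seat below 0.003 m and z of socket_c in the frame of nut_seat between -0.004 and 0.004 m and angle between socket_c's own z axis and vertical below 0.07 rad and linear speed of each of socket_c, socket_a, socket_b below 0.02 m/s and contact force between the fingers and socket_c above 2 N and height (world z) of each of socket_a, socket_b below 0.008 m and angle between each of socket_a, socket_b's own z axis and vertical below 0.1 rad and contact force between the fingers and socket_a below 0.3 N and contact force between the fingers and socket_b below 0.3 N))); the arm keeps its last pose, push and grip.
It fails at once if a bystander (dish, spatula, jar, weight, beaker or pen) is moved more than 40 mm from its place (distance of any of dish, spatula, jar, weight, beaker, pen from where it was at the start of the episode above 0.04 m).
It also fails if it takes over 61 s, if anything falls off the work surface, if the arm or the gripper's body presses on something with over 40 N, if the wrist force passes 120 N, or if a joint passes its speed limit or range.

## Robot

A 6-joint arm with a two-finger parallel gripper is mounted at the origin on the work surface. World frame = base frame: x ahead of the robot, y to its left, z up, the work surface at z = 0. Lengths are in m, angles in rad, forces in N, time in s.
With the tool pointing down it reaches from about 0.375 to 0.975 m from the base axis. Payload 3.8 kg.
Tool frame: the origin (TCP) lies midway between the tips of the shut fingers; the grasp point (between the pads) lies 19 mm behind it; x points along the fingers, z is the direction in which the jaws open and shut, and the axes are right-handed (so a half turn about x gives the same grasp; the last joint's range is limited). The gripper opens to 85 mm and grips with 20 to 120 N. Pads are 22 mm wide; open, the fingers measure 114 mm over their backs; the gripper's body (76 mm by 85 mm) begins 54 mm behind the grasp point. The pads swing forward as they close: fully open they stand 13 mm farther back than shut.
Start: joints at [1.206, 0.264, 1.604, -0, 1.274, -0.037], TCP at [0.217, 0.639, 0.231] pointing down, gripper open.
Joint ranges: [-2.63, 2.63], [-0.94, 2.18], [0.31, 2.57], [-1.31, 4.45], [0, 2.66], [-2.55, 2.55]. Speed limits (rad/s): [2.57, 2.57, 3.14, 3.14, 3.14, 3.14].

## Interface

Orientations are given as a rotation vector (axis times angle).
In Python, from workcell import * gives the robot as it stands. The module is installed in compiled form; this text tells all that it offers.
- The arm moves only by the tool carry_out, never from a script. Its arguments are lists of equal length, an entry for each row: "offset": the shift along the tool's x, y, z in cm, a list of three; "delta_rot": the turn, a rotation vector about the tool's x, y, z in degrees, a list of three. A call has exactly 5 rows; each row shifts and turns the commanded pose from where the row before left it, along the tool's axes as they then stand; what a row does not reach is not made up. A row lasts 1/12 s, in which the tool goes at most 41.7 mm and 7.16 degrees, less where a joint would pass 70% of its speed; a pose out of reach is approached as far as the arm can. A call is refused whole if a number of a shift passes 4.17 or a number of a turn 7.16, either way. A call with a gripper value outside its range is refused whole. "fingers" is the opening, from -1 (shut) to 1 (fully open), set as the call begins (left out, the last holds). The fingers move at their own pace and stop on an object; "newtons" is the grip in N (left out, the last holds). Time passes only in rows, so rows that do not move let the fingers close, or fill a call up. It gives the time, the measured TCP pose, the force and the opening at its end, in the units of the state.
- read_state(): the state, without advancing time (a new reading comes with each control period).
- read_camera(name): name is "side" or "top"; returns (picture, depth): 480x640x3 uint8, red, green, blue; 480x640 float32, m along the optical axis (not along the pixel's ray), 0 where there is no reading.
- get_calibration(name): a dict with "fx", "fy", "cx", "cy" (pixels), "R" (3x3) and "t" (3): a world point X has camera coordinates R X + t. Camera axes: x right, y down, z forward; pixel columns grow to the right and rows downward; lengths in m; the calibration is good to about 2 mm. A picture is of the moment at which its call begins. get_calibration takes no time and is no camera call.
- finish_job(): hands the job in, once; it reports no verdict.
The state is a dict: "time": time; "q": joint angles; "joint_vel": joint speeds; "joint_torque": joint torques, N m; "tool_pos": TCP position; "tcp_rot": TCP orientation; "wrist_force": force on the tool from outside, world axes, zero at the start; "torque": the same for the moment, N m; "width": opening from 0.0 (shut) to 1.0 (fully open).
Only numpy, scipy, OpenCV 4.12 (cv2) and the standard library are available. Lean on these libraries where they do the work, as an engineer would, in place of code of your own. Each camera call takes 0.05 s, during which the arm holds its last target. There are 200 camera calls.

## Working session

There is one attempt and no reset: what is moved stays moved. The work goes in short steps, Python scripts to look and compute and a tool call to move; the robot and the scene stay as the last step left them, time stands still between calls to the robot, and variables do not carry over. Pictures are saved under pics/ and viewed, about 8 in all and at most 12, crops included, and the job is handed in when it is done.

Besides the shell and the picture viewer there is one more tool, called after "Call:" by a JSON object that holds its "fn" and its "kwargs". carry_out: Moves the arm, as the interface text tells. Its arguments: {"type":"object","properties":{"offset":{"type":"array"},"delta_rot":{"type":"array"},"fingers":{"type":"number"},"newtons":{"type":"number"}},"required":["offset","delta_rot"]}

```bash
mkdir -p pics; python3 - <<'E'
from workcell import *
import cv2,numpy as np
s=read_state();print({k:np.round(v,3) for k,v in s.items()})
for n in("top","side"):
    p,d=read_camera(n);np.savez(f"{n}0.npz",p=p,d=d);cv2.imwrite(f"pics/{n}0.png",p[:,:,::-1])
    c=get_calibration(n);R,t=np.array(c["R"]),np.array(c["t"]);print(n,c["fx"],c["cx"],c["cy"],R.round(3).tolist(),(-R.T@t).round(3))
E
```

```text
{'time': np.float64(0.0), 'q': array([ 1.206,  0.265,  1.605,  0.   ,  1.274, -0.037]), 'joint_vel': array([ 0.   ,  0.   , -0.001, -0.001,  0.001,  0.002]), 'joint_torque': array([ 1.0000e-03, -5.1508e+01, -3.6733e+01, -0.0000e+00,  1.2000e-02,
        0.0000e+00]), 'tool_pos': array([0.217, 0.638, 0.23 ]), 'tcp_rot': array([-0.966,  1.349,  0.964]), 'wrist_force': array([-0.007, -0.5  ,  0.515]), 'torque': array([-0.045, -0.03 , -0.026]), 'width': np.float64(0.998)}
top 459.2296165905393 319.81420612005553 246.67138922966748 [[0.005, -1.0, 0.027], [-0.998, -0.007, -0.063], [0.063, -0.026, -0.998]] [0.478 0.037 1.106]
side 582.7520555627596 315.8096302361627 240.31271937293147 [[0.929, -0.369, -0.01], [-0.291, -0.717, -0.633], [0.227, 0.591, -0.774]] [ 0.245 -0.725  1.034]
```

View pics/top0.png

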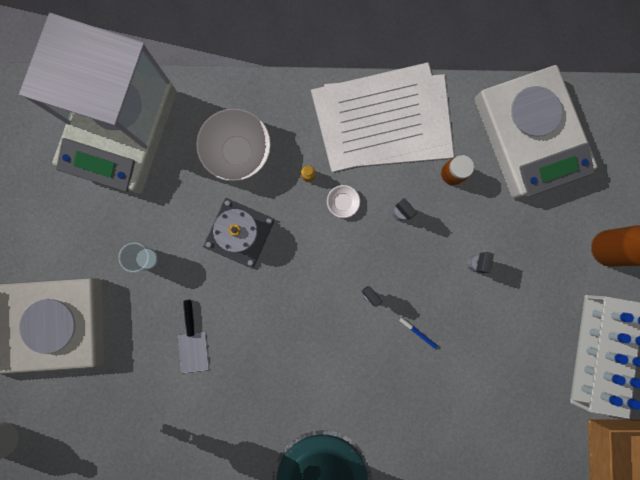

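View pics/side0.png

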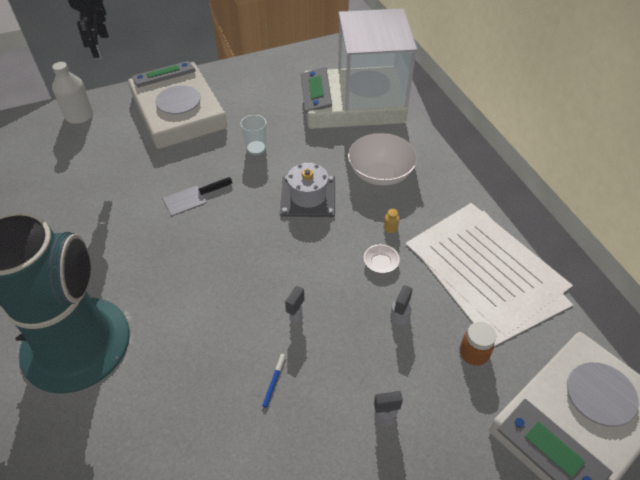

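Top view: vessel at (236,230), grips at (404,209), (482,262), (372,296). The side view shows the same three at (403,299), (388,401), (295,299). I'll measure them using depth points and zoom in.

```bash
cat > h.py <<'E'
import numpy as np,cv2
from workcell import *
def cloud(n,d):
    c=get_calibration(n);R,t=np.array(c["R"]),np.array(c["t"])
    v,u=np.mgrid[:480,:640];x=np.stack([(u-c["cx"])/c["fx"]*d,(v-c["cy"])/c["fy"]*d,d],-1)
    return (x-t)@R
def rays(n,uv,z):
    c=get_calibration(n);R,t=np.array(c["R"]),np.array(c["t"])
    uv=np.atleast_2d(uv);r=np.c_[(uv[:,0]-c["cx"])/c["fx"],(uv[:,1]-c["cy"])/c["fy"],np.ones(len(uv))]@R
    o=-R.T@t; return o+r*((z-o[2])/r[:,2])[:,None]
def blob(n,P,m,z):
    "centre and rect of the mask m's outline cast on plane z"
    cs,_=cv2.findContours(m.astype(np.uint8),cv2.RETR_EXTERNAL,cv2.CHAIN_APPROX_NONE)
    c=max(cs,key=cv2.contourArea);X=rays(n,c[:,0].astype(float),z)[:,:2]
    return cv2.minAreaRect((X*1000).astype(np.float32)),X
E
python3 - <<'E'
from h import *
seeds={"top":[(404,209),(484,262),(372,296)],"side":[(403,299),(388,401),(295,299)]}
for n in seeds:
    f=np.load(n+"0.npz");p,d=f["p"],f["d"];P=cloud(n,d);v,u=np.mgrid[:480,:640]
    for s in seeds[n]:
        near=(abs(u-s[0])<22)&(abs(v-s[1])<22)
        zz=P[near][:,2];m=near&(P[...,2]>.077)&(P[...,2]<.09)
        print(n,s,"maxz",zz.max().round(4),"n",m.sum(),"mean",P[m].mean(0).round(4),"medz",np.median(P[m][:,2]).round(4),"rect",blob(n,P,m,.083)[0])
        b=near&(P[...,2]>.008)&(P[...,2]<.037);print("   barrel",b.sum(),P[b].mean(0).round(4) if b.any() else'',np.ptp(P[b][:,:2],axis=0).round(3) if b.any() else '')
    s=(236,230) if n=="top" else (308,185)
    near=(abs(u-s[0])<35)&(abs(v-s[1])<35)
    for lo,hi in((.062,.077),(.078,.095)):
        m=near&(P[...,2]>lo)&(P[...,2]<hi);print(n,"vessel",lo,m.sum(),P[m].mean(0).round(4),np.median(P[m][:,2]).round(4),blob(n,P,m,.07 if lo<.07 else .084)[0])
t=cv2.imread("pics/top0.png");s=cv2.imread("pics/side0.png")
z=lambda i,x,y,w:cv2.resize(i[y-w:y+w,x-w:x+w],(260,260),interpolation=cv2.INTER_CUBIC)
a=np.vstack([np.hstack([z(t,404,214,24),z(t,482,262,24),z(t,372,298,24)]),np.hstack([z(s,403,306,28),z(s,388,410,28),z(s,295,306,28)])])
cv2.imwrite("pics/zoom1.png",a)
b=np.hstack([cv2.resize(t[190:270,196:276],(400,400),interpolation=cv2.INTER_CUBIC),cv2.resize(s[150:230,268:348],(400,400),interpolation=cv2.INTER_CUBIC)])
cv2.imwrite("pics/zoomv.png",b)
E
```

```text
top (404, 209) maxz 1.1058 n 181 mean [ 0.6323 -0.1864  0.0831] medz 0.0832 rect ((632.2630004882812, -186.0967559814453), (45.865928649902344, 21.08067512512207), 41.958309173583984)
   barrel 44 [ 0.624  -0.1743  0.0242] [0.032 0.028]
top (484, 262) maxz 1.1058 n 189 mean [ 0.5106 -0.3657  0.0831] medz 0.0831 rect ((510.9078674316406, -365.7660217285156), (21.317317962646484, 46.11790466308594), 76.85652160644531)
   barrel 75 [ 0.5103 -0.3517  0.0242] [0.038 0.019]
top (372, 296) maxz 1.1058 n 188 mean [ 0.4333 -0.1069  0.0833] medz 0.0833 rect ((433.3545227050781, -106.83586120605469), (45.89169692993164, 20.25255012512207), 39.52044677734375)
   barrel 11 [ 0.4284 -0.0968  0.0261] [0.013 0.008]
top vessel 0.062 1367 [0.5794 0.2017 0.0709] 0.0709 ((579.9378662109375, 201.8910675048828), (95.13449096679688, 96.63806915283203), 0.5168137550354004)
top vessel 0.078 108 [0.5796 0.2018 0.0855] 0.0853 ((579.5728759765625, 201.9110565185547), (24.57343864440918, 24.35702896118164), 1.0143942832946777)
side (403, 299) maxz 1.0338 n 203 mean [ 0.6312 -0.1915  0.0814] medz 0.0815 rect ((63
[... 228 characters left out ...]
 rect ((509.11083984375, -372.0187683105469), (21.13834571838379, 46.280555725097656), 76.66463470458984)
   barrel 165 [ 0.5039 -0.3821  0.0272] [0.037 0.028]
side (295, 299) maxz 1.0338 n 202 mean [ 0.4323 -0.1124  0.0815] medz 0.0816 rect ((432.2550964355469, -113.18092346191406), (46.5314826965332, 20.225688934326172), 39.938663482666016)
   barrel 86 [ 0.4326 -0.12    0.0225] [0.025 0.017]
side vessel 0.062 937 [0.5778 0.1941 0.0685] 0.0687 ((577.19384765625, 193.48516845703125), (102.61773681640625, 94.26947021484375), 67.65499877929688)
side vessel 0.078 79 [0.5787 0.1973 0.0836] 0.0833 ((577.642822265625, 196.28091430664062), (26.53569984436035, 25.67461585998535), 67.77648162841797)
```

View pics/zoom1.png

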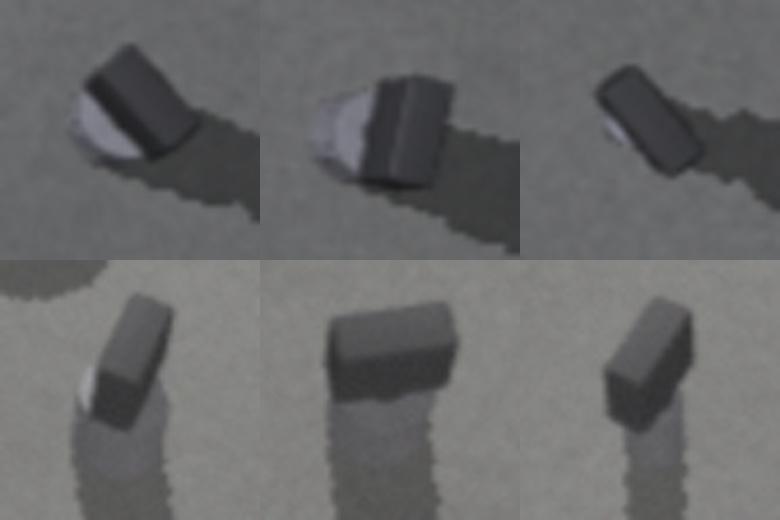

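View pics/zoomv.png

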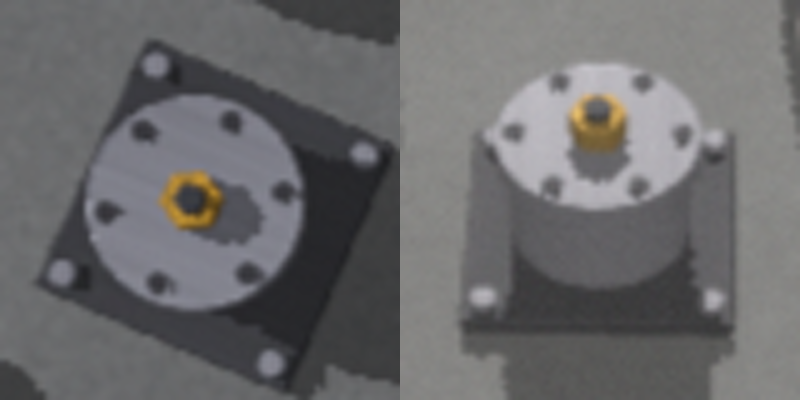

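```bash
python3 - <<'E'
from h import *
seeds={"top":[(404,209),(484,262),(372,296)],"side":[(403,299),(388,401),(295,299)]}
for n in seeds:
    f=np.load(n+"0.npz");p,d=f["p"],f["d"];P=cloud(n,d);v,u=np.mgrid[:480,:640]
    hsv=cv2.cvtColor(p,cv2.COLOR_RGB2HSV)
    for s in seeds[n]:
        near=(abs(u-s[0])<22)&(abs(v-s[1])<22)&(P[...,2]>.06)&(P[...,2]<.1)
        zt=np.percentile(P[near][:,2],95);m=near&(P[...,2]>zt-.003)
        r=blob(n,P,m,.083)[0]
        g=near&(P[...,2]>.05); ring=(abs(u-s[0])<40)&(abs(v-s[1])<40)&(P[...,2]<.015)
        print(n,"ztop",zt.round(4),"bench z",np.median(P[ring][:,2]).round(4),np.round(r[0],1),np.round(r[1],1),round(r[2],1),"edges3d",P[m].mean(0).round(4))
    c=(236,230) if n=="top" else (308,178)
    near=(abs(u-c[0])<20)&(abs(v-c[1])<20)
    br=near&(hsv[...,1]>110)&(hsv[...,0]>10)&(hsv[...,0]<30)
    m=near&(P[...,2]>(.081 if n=="top" else .079))   # nut top + stud
    cs,_=cv2.findContours(m.astype(np.uint8),0,1);(x,y),rr=cv2.minEnclosingCircle(max(cs,key=cv2.contourArea))
    print(n,"brass px",br.sum(),"nut px",(u[m].mean(),v[m].mean()),"ray@.084",rays(n,(u[m].mean(),v[m].mean()),.084).round(4),"3d",P[m].mean(0).round(4))
    # six-fold phase of nut-top outline, subpixel via upsample
    S=8;i=cv2.resize(hsv[c[1]-20:c[1]+20,c[0]-20:c[0]+20,1].astype(np.float32),None,fx=S,fy=S,interpolation=cv2.INTER_CUBIC)
    mm=(i>110).astype(np.uint8);cs,_=cv2.findContours(mm,0,1);k=max(cs,key=cv2.contourArea)
    uv=(k[:,0]+.5)/S-.5+np.array([c[0]-20,c[1]-20]);full=np.zeros_like(mm);cv2.drawContours(full,[k],-1,1,-1)
    X=rays(n,uv,.084)[:,:2];M=cv2.moments((X*1000).astype(np.float32));cen=np.array([M["m10"],M["m01"]])/M["m00"]/1000
    th=np.linspace(0,2*np.pi,360,endpoint=False);D=X-cen;a=np.arctan2(D[:,1],D[:,0]);o=np.argsort(a)
    rr=np.interp(th,a[o],np.hypot(*D.T)[o],period=2*np.pi);F=(rr*np.exp(-6j*th)).mean()
    print(n,"nut cen",cen.round(4),"r mean",rr.mean().round(4),"vertex angle mod60",(np.degrees(-np.angle(F))/6*-1)%60*1,"amp",abs(F)*2e3)
b=np.array([(155,65),(365,153),(270,362),(62,272)])/5+[195.6,189.6];X=rays("top",b,.014)[:,:2]
print("bolts",X.round(4).tolist(),"centre",X.mean(0).round(4),"edge ang",[np.degrees(np.arctan2(*(X[(i+1)%4]-X[i])[::-1])).round(1)%90 for i in range(4)],[np.linalg.norm(X[(i+1)%4]-X[i]).round(4) for i in range(4)])
b=np.array([(483,297),(713,298),(714,140),(487,142)])/5+[267.6,149.6];X=rays("side",b,.014)[:,:2]
print("bolts side",X.round(4).tolist(),"centre",X.mean(0).round(4),"edge ang",[np.degrees(np.arctan2(*(X[(i+1)%4]-X[i])[::-1])).round(1)%90 for i in range(4)],[np.linalg.norm(X[(i+1)%4]-X[i]).round(4) for i in range(4)])
from scipy.spatial.transform import Rotation as Ro
print(Ro.from_rotvec(read_state()["tcp_rot"]).as_matrix().round(3))
E
```

```text
top ztop 0.0862 bench z 0.0007 [ 638.  -182.6] [31.6 16.9] 36.8 edges3d [ 0.6325 -0.1868  0.0848]
top ztop 0.0861 bench z 0.0007 [ 512.5 -367.4] [18.4 36.5] 73.7 edges3d [ 0.5103 -0.3665  0.0847]
top ztop 0.0866 bench z 0.0008 [ 438.3 -102. ] [29.8 17. ] 32.2 edges3d [ 0.4337 -0.107   0.0852]
top brass px 84 nut px (np.float64(233.58715596330276), np.float64(229.10091743119267)) ray@.084 [[0.5804 0.2017 0.084 ]] 3d [0.574  0.193  0.1419]
top nut cen [0.5792 0.2009] r mean 0.0127 vertex angle mod60 22.231733802717798 amp 0.5242305319400031
side ztop 0.0841 bench z -0.0011 [ 631.2 -192. ] [46.4 19.3] 41.5 edges3d [ 0.6319 -0.1907  0.0827]
side ztop 0.0841 bench z -0.0012 [ 510.  -371.8] [19.4 44.6] 78.6 edges3d [ 0.5097 -0.371   0.0828]
side ztop 0.084 bench z -0.0013 [ 432.  -112.5] [43.8 19.2] 41.9 edges3d [ 0.432  -0.1127  0.0828]
side brass px 59 nut px (np.float64(307.06410256410254), np.float64(172.57692307692307)) ray@.084 [[0.5794 0.197  0.084 ]] 3d [0.5576 0.1382 0.1449]
side nut cen [0.5768 0.1887] r mean 0.0117 vertex angle mod60 15.465475445207387 amp 1.0667748565593589
bolts [[0.6508, 0.2307], [0.6094, 0.1303], [0.5095, 0.174], [0.5516, 0.2728]] centre [0.5803 0.2019] edge ang [np.float64(67.6), np.float64(66.4), np.float64(66.9), np.float64(67.0)] [np.float64(0.1086), np.float64(0.109), np.float64(0.1074), np.float64(0.1078)]
bolts side [[0.6848, 0.0994], [0.7849, 0.0579], [0.8343, 0.1518], [0.7299, 0.1929]] centre [0.7584 0.1255] edge ang [np.float64(67.5), np.float64(62.2), np.float64(68.5), np.float64(64.3)] [np.float64(0.1084), np.float64(0.1061), np.float64(0.1122), np.float64(0.1038)]
[[-0.001 -0.947  0.322]
 [-0.002  0.322  0.947]
 [-1.     0.    -0.002]]
```

S1 (wide) sits near (632,-189) with yaw 42°. S2 (wide) is near (510,-369) at -13°, and the slim socket is near (433,-110). The nut is near (579,199.5), with hex yaw 37° mod 60 (plate edges give 67° mod 90, the nut outline vertex gives 38°). I'll turn and fly to S1.

Call:
{"fn": "carry_out", "kwargs": {"offset": [[0,0,0],[0,0,0],[0,0,0],[0,0,0],[0,0,0]], "delta_rot": [[7,0,0],[7,0,0],[7,0,0],[7,0,0],[7,0,0]], "fingers": 1, "newtons": 60}}

```text
time: 0.52
tool_pos: [0.2172, 0.6386, 0.2304]
tcp_rot: [-0.491, 1.516, 0.489]
wrist_force: [0.7, -0.1, 0.0]
width: 1.0
```

Call:
{"fn": "carry_out", "kwargs": {"offset": [[0,0,0],[0,0,0],[0,0,0],[0,0,0],[0,0,0]], "delta_rot": [[7,0,0],[7,0,0],[7,0,0],[7,0,0],[7,0,0]]}}

```text
time: 0.93
tool_pos: [0.2171, 0.6386, 0.2304]
tcp_rot: [-0.013, 1.571, 0.011]
wrist_force: [-0.0, -0.5, -0.4]
width: 1.003
```

Call:
{"fn": "carry_out", "kwargs": {"offset": [[0,0,0],[0,0,0],[0,0,0],[0,0,0],[0,0,0]], "delta_rot": [[7,0,0],[7,0,0],[7,0,0],[7,0,0],[7,0,0]]}}

```text
time: 1.35
tool_pos: [0.2171, 0.6386, 0.2305]
tcp_rot: [0.465, 1.52, -0.468]
wrist_force: [-0.2, -0.2, 0.2]
width: 0.998
```

Call:
{"fn": "carry_out", "kwargs": {"offset": [[0,0,0],[0,0,0],[0,-1.08,3.88],[0,-1.08,3.88],[0,-1.08,3.88]], "delta_rot": [[7,0,0],[7,0,0],[0,0,0],[0,0,0],[0,0,0]]}}

```text
time: 1.77
tool_pos: [0.2714, 0.5298, 0.2301]
tcp_rot: [0.649, 1.471, -0.651]
wrist_force: [0.6, -0.5, 0.2]
width: 0.998
```

Call:
{"fn": "carry_out", "kwargs": {"offset": [[0,-1.08,3.88],[0,-1.08,3.88],[0,-1.08,3.88],[0,-1.08,3.88],[0,-1.08,3.88]], "delta_rot": [[0,0,0],[0,0,0],[0,0,0],[0,0,0],[0,0,0]]}}

```text
time: 2.18
tool_pos: [0.362, 0.3491, 0.2308]
tcp_rot: [0.651, 1.471, -0.652]
wrist_force: [1.1, -0.6, 0.5]
width: 0.998
```

Call:
{"fn": "carry_out", "kwargs": {"offset": [[0,-1.08,3.88],[0,-1.08,3.88],[0,-1.08,3.88],[0,-1.08,3.88],[0,-1.08,3.88]], "delta_rot": [[0,0,0],[0,0,0],[0,0,0],[0,0,0],[0,0,0]]}}

```text
time: 2.6
tool_pos: [0.4524, 0.1692, 0.231]
tcp_rot: [0.651, 1.471, -0.651]
wrist_force: [-0.2, -0.3, 0.2]
width: 0.999
```

Call:
{"fn": "carry_out", "kwargs": {"offset": [[0,-1.08,3.88],[0,-1.08,3.88],[0,-1.08,3.88],[0,-1.08,3.88],[0,-1.08,3.88]], "delta_rot": [[0,0,0],[0,0,0],[0,0,0],[0,0,0],[0,0,0]]}}

```text
time: 3.02
tool_pos: [0.5428, -0.0108, 0.2309]
tcp_rot: [0.652, 1.471, -0.652]
wrist_force: [-0.5, -0.0, 0.4]
width: 1.0
```

Call:
{"fn": "carry_out", "kwargs": {"offset": [[0,-1.08,3.88],[0,-1.08,3.88],[0,-1.08,3.88],[0,-1.08,3.88],[0,-1.08,3.88]], "delta_rot": [[0,0,0],[0,0,0],[0,0,0],[0,0,0],[0,0,0]]}}

```text
time: 3.43
tool_pos: [0.6332, -0.1907, 0.2305]
tcp_rot: [0.652, 1.472, -0.652]
wrist_force: [1.0, 1.4, 0.7]
width: 1.003
```

```bash
cat >> h.py <<'E'
from scipy.spatial.transform import Rotation as Ro
def st(goal=None,zyaw=None):
    "print pose; offset to goal (mm->cm) in tool axes now and turn about tool x to reach jaw yaw"
    s=read_state();R=Ro.from_rotvec(s["tcp_rot"]).as_matrix();y=np.degrees(np.arctan2(R[1,2],R[0,2]))
    print("t",round(s["time"],2),"pos",s["tool_pos"].round(4),"zyaw",y.round(2),"down",R[:,0].round(3),"F",s["wrist_force"].round(1),"w",round(s["width"],3),"q",s["q"].round(2))
    if goal is not None: print("to goal, tool axes, cm:",(R.T@(np.array(goal)-s["tool_pos"])*100).round(2))
    if zyaw is not None: print("turn about tool x:",round(-(zyaw-y),2))
E
python3 -c "
from h import *
st([.6317,-.189,.12],-48)"
```

```text
t 3.43 pos [ 0.6332 -0.1907  0.2305] zyaw -47.8 down [-0.001  0.    -1.   ] F [1.  1.4 0.7] w 1.003 q [-0.33  0.24  1.64  0.    1.27  0.5 ]
to goal, tool axes, cm: [ 1.105e+01  1.000e-02 -2.100e-01]
turn about tool x: 0.2
```

Call:
{"fn": "carry_out", "kwargs": {"offset": [[3.7,0,-0.04],[3.7,0,-0.04],[3.7,0,-0.04],[3.6,0,-0.04],[3.5,0,-0.04]], "delta_rot": [[0,0,0],[0,0,0],[0,0,0],[0,0,0],[0,0,0]]}}

```text
time: 3.85
tool_pos: [0.6308, -0.1872, 0.0468]
tcp_rot: [0.652, 1.472, -0.652]
wrist_force: [1.5, -0.0, -0.1]
width: 1.0
```

Call:
{"fn": "carry_out", "kwargs": {"offset": [[0,0,0],[0,0,0],[0,0,0],[0,0,0],[0,0,0]], "delta_rot": [[0,0,0],[0,0,0],[0,0,0],[0,0,0],[0,0,0]], "fingers": -1}}

```text
time: 4.27
tool_pos: [0.6342, -0.1881, 0.0529]
tcp_rot: [0.651, 1.465, -0.65]
wrist_force: [0.6, 0.7, 0.5]
width: 0.298
```

Call:
{"fn": "carry_out", "kwargs": {"offset": [[0,0,0],[0,0,0],[0,0,0],[0,0,0],[0,0,0]], "delta_rot": [[0,0,0],[0,0,0],[0,0,0],[0,0,0],[0,0,0]]}}

```text
time: 4.68
tool_pos: [0.6341, -0.188, 0.0528]
tcp_rot: [0.651, 1.465, -0.65]
wrist_force: [-0.4, 0.6, 7.3]
width: 0.223
```

```bash
python3 -c "
from h import *
st([.6317,-.189,.25],-53)"
```

```text
t 4.68 pos [ 0.6341 -0.188   0.0528] zyaw -47.78 down [ 0.005 -0.002 -1.   ] F [-0.4  0.6  7.3] w 0.223 q [-0.33  0.39  1.79  0.    0.96  0.51]
to goal, tool axes, cm: [-1.972e+01 -1.900e-01  1.000e-02]
turn about tool x: 5.22
```

Call:
{"fn": "carry_out", "kwargs": {"offset": [[-2.5,0,0],[-3,0,0],[-3,0,0],[-3,0,0],[-3,0,0]], "delta_rot": [[0,0,0],[0,0,0],[0,0,0],[0,0,0],[5.2,0,0]]}}

```text
time: 5.1
tool_pos: [0.6312, -0.1871, 0.1961]
tcp_rot: [0.722, 1.447, -0.722]
wrist_force: [0.6, -1.2, -1.8]
width: 0.225
```

Call:
{"fn": "carry_out", "kwargs": {"offset": [[0,1.92,-3.43],[0,1.92,-3.43],[0,1.92,-3.43],[0,1.92,-3.43],[0,1.92,-3.43]], "delta_rot": [[0,0,0],[0,0,0],[0,0,0],[0,0,0],[0,0,0]]}}

```text
time: 5.52
tool_pos: [0.6043, 0.009, 0.195]
tcp_rot: [0.722, 1.447, -0.722]
wrist_force: [0.4, 0.5, -2.5]
width: 0.222
```

Call:
{"fn": "carry_out", "kwargs": {"offset": [[0,1.92,-3.43],[0,1.92,-3.43],[0,1.92,-3.43],[0,1.92,-3.43],[0,1.92,-3.43]], "delta_rot": [[0,0,0],[0,0,0],[0,0,0],[0,0,0],[0,0,0]]}}

```text
time: 5.93
tool_pos: [0.5777, 0.204, 0.195]
tcp_rot: [0.722, 1.447, -0.721]
wrist_force: [0.9, -0.3, -2.1]
width: 0.22
```

```bash
python3 -c "
from h import *
st([.5812,.2009,.20],-53)
P={}
for n in('top','side'):
    p,d=read_camera(n);np.savez(n+'1.npz',p=p,d=d);P[n]=p
st([.5812,.2009,.20],-53)
a=cv2.resize(P['top'][150:290,160:320],(400,350),interpolation=cv2.INTER_CUBIC);b=cv2.resize(P['side'][60:235,220:420],(400,350),interpolation=cv2.INTER_CUBIC)
cv2.imwrite('pics/held1.png',np.hstack([a,b])[:,:,::-1])"
```

```text
t 5.93 pos [0.5777 0.204  0.195 ] zyaw -52.98 down [ 0.001  0.    -1.   ] F [ 0.9 -0.3 -2.1] w 0.22 q [ 0.3   0.17  1.78 -0.    1.19  1.22]
to goal, tool axes, cm: [-0.5   0.1   0.46]
turn about tool x: 0.02
t 6.03 pos [0.577  0.208  0.1949] zyaw -52.66 down [ 0.     0.003 -1.   ] F [ 0.5 -0.3 -2.5] w 0.219 q [0.3  0.17 1.78 0.   1.19 1.22]
to goal, tool axes, cm: [-0.51 -0.1   0.82]
turn about tool x: 0.34
```

View pics/held1.png

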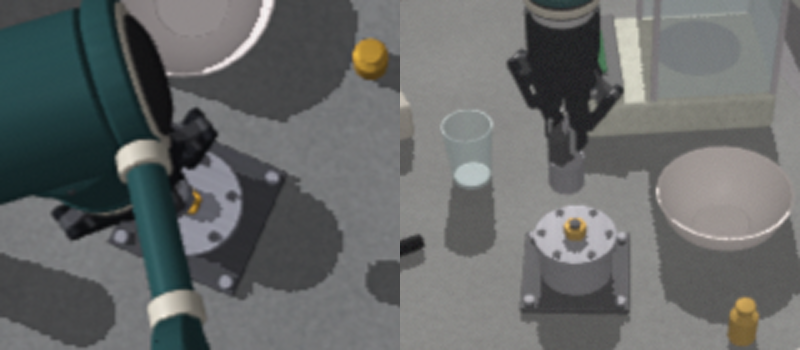

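Call:
{"fn": "carry_out", "kwargs": {"offset": [[0,0,0],[0,0,0],[0,0,0],[0,0,0],[0,0,0]], "delta_rot": [[0,0,0],[0,0,0],[0,0,0],[0,0,0],[0,0,0]]}}

```text
time: 6.45
tool_pos: [0.5788, 0.2008, 0.1943]
tcp_rot: [0.723, 1.447, -0.723]
wrist_force: [-0.2, -0.9, -3.6]
width: 0.223
```

```bash
python3 -c "
from h import *
st([.5812,.2009,.17],-53)"
```

```text
t 6.45 pos [0.5788 0.2008 0.1943] zyaw -53.1 down [-0. -0. -1.] F [-0.2 -0.9 -3.6] w 0.223 q [ 0.29  0.17  1.78 -0.    1.19  1.22]
to goal, tool axes, cm: [2.43 0.2  0.14]
turn about tool x: -0.1
```

```bash
cat >> h.py <<'E'
from scipy.optimize import least_squares
def axis_fit(P,lo,hi,r,c0,rad):
    m=(P[...,2]>lo)&(P[...,2]<hi)&(np.hypot(P[...,0]-c0[0],P[...,1]-c0[1])<rad)
    X=P[m][:,:2];f=least_squares(lambda c:np.hypot(*(X-c).T)-r,c0,loss="soft_l1",f_scale=.002)
    return f.x.round(4),len(X),np.std(np.hypot(*(X-f.x).T)-r).round(4)
E
python3 - <<'E'
from h import *
ds=[read_camera("side") for _ in range(4)]
p=ds[-1][0];np.savez("side2.npz",p=p,d=np.mean([d for _,d in ds],0))
P=cloud("side",np.mean([d for _,d in ds],0))
P0=cloud("side",np.load("side0.npz")["d"])
for Q in(P0,P):print("drum",axis_fit(Q,.016,.06,.049,(.578,.197),.062))
b=axis_fit(P,.145,.175,.0205,(.577,.199),.035);print("barrel",b)
for r in(.0195,.0215):print(axis_fit(P,.145,.175,r,(.577,.199),.035))
near=(np.hypot(P[...,0]-b[0][0],P[...,1]-b[0][1])<.03)&(P[...,2]>.12);print("lowest z of held",np.percentile(P[near][:,2],[0,2,5,10]).round(4))
m=(np.hypot(P0[...,0]-.5787,P0[...,1]-.197)<.018)&(P0[...,2]>.0805)
v,u=np.nonzero(m);print("nut 3d",P0[m].mean(0).round(4),m.sum())
# pick-time: barrels in frame 0
print("S1 barrel",axis_fit(P0,.006,.036,.0205,(.631,-.191),.035)); print("S2 barrel",axis_fit(P0,.006,.036,.0205,(.509,-.371),.035))
st()
E
```

```text
drum (array([0.5815, 0.2049]), 393, np.float64(0.0024))
drum (array([0.5816, 0.2052]), 383, np.float64(0.0021))
barrel (array([0.5782, 0.2004]), 173, np.float64(0.0009))
(array([0.5778, 0.1992]), 173, np.float64(0.0009))
(array([0.5785, 0.2015]), 173, np.float64(0.001))
lowest z of held [0.1398 0.1452 0.1519 0.1629]
nut 3d [0.5792 0.1971 0.0844] 66
S1 barrel (array([ 0.633 , -0.1883]), 167, np.float64(0.002))
S2 barrel (array([ 0.5115, -0.3685]), 169, np.float64(0.0025))
t 6.65 pos [0.5787 0.2015 0.1943] zyaw -53.04 down [-0. -0. -1.] F [-0.1 -0.6 -3.1] w 0.227 q [ 0.29  0.17  1.78 -0.    1.19  1.22]
```

```bash
python3 - <<'E'
from h import *
p=np.load("side0.npz")["p"];g=cv2.cvtColor(p,cv2.COLOR_RGB2GRAY)
S=6;c=(308,184);w=45
i=cv2.resize(g[c[1]-w:c[1]+w,c[0]-w:c[0]+w],None,fx=S,fy=S,interpolation=cv2.INTER_CUBIC)
for th in(125,135,145):
    m=(i>th).astype(np.uint8);m=cv2.morphologyEx(m,cv2.MORPH_OPEN,np.ones((9,9)))
    n,l,stt,_=cv2.connectedComponentsWithStats(m);k=l[w*S-60,w*S+30] # lid pixel
    k=1+np.argmax(stt[1:,4]);cs,_=cv2.findContours((l==k).astype(np.uint8),0,1);h=cv2.convexHull(max(cs,key=cv2.contourArea))
    e=cv2.fitEllipse(h);uv=(h[:,0]+.5)/S-.5+np.array(c)-w
    X=rays("side",uv,.07-.0012)[:,:2];f=least_squares(lambda q:np.hypot(*(X-q[:2]).T)-q[2],[.578,.197,.049]);print(th,f.x.round(4),np.std(f.fun).round(4),"px",uv.min(0),uv.max(0))
# nut/stud: brass mask hull top at .084
hsv=cv2.cvtColor(p,cv2.COLOR_RGB2HSV);o=cv2.resize(hsv[164:190,295:321],None,fx=12,fy=12,interpolation=cv2.INTER_NEAREST)
# same for top
p=np.load("top0.npz")["p"];g=cv2.cvtColor(p,cv2.COLOR_RGB2GRAY);c=(236,231);w=36
i=cv2.resize(g[c[1]-w:c[1]+w,c[0]-w:c[0]+w],None,fx=S,fy=S,interpolation=cv2.INTER_CUBIC)
for th in(95,105,115):
    m=(i>th).astype(np.uint8);m=cv2.morphologyEx(m,cv2.MORPH_OPEN,np.ones((25,25)))
    n,l,stt,_=cv2.connectedComponentsWithStats(m);k=1+np.argmax(stt[1:,4]);cs,_=cv2.findContours((l==k).astype(np.uint8),0,1);h=cv2.convexHull(max(cs,key=cv2.contourArea))
    uv=(h[:,0]+.5)/S-.5+np.array(c)-w
    X=rays("top",uv,.07+.0008)[:,:2];f=least_squares(lambda q:np.hypot(*(X-q[:2]).T)-q[2],[.578,.197,.049],loss="soft_l1",f_scale=.001);print("top",th,f.x.round(4),np.std(f.fun).round(4),"px",uv.min(0),uv.max(0))
E
```

```text
125 [0.5517 0.1899 0.1666] 0.0107 px [262.58333333 138.58333333] [352.41666667 228.41666667]
135 [0.5956 0.224  0.0984] 0.0128 px [268.08333333 139.91666667] [348.25       191.58333333]
145 [0.5828 0.2    0.0507] 0.0028 px [284.58333333 161.75      ] [332.08333333 191.25      ]
top 95 [0.5844 0.2153 0.1009] 0.0079 px [199.58333333 194.58333333] [271.41666667 266.41666667]
top 105 [0.5798 0.2021 0.0479] 0.0008 px [213.75       208.91666667] [253.75       251.08333333]
top 115 [0.5796 0.202  0.0474] 0.0009 px [214.08333333 209.08333333] [253.41666667 250.91666667]
```

```bash
python3 - <<'E'
from h import *
p=np.load("side0.npz")["p"];g=cv2.cvtColor(p,cv2.COLOR_RGB2GRAY)
S=6;c=(308,184);w=45
i=cv2.resize(g[c[1]-w:c[1]+w,c[0]-w:c[0]+w],None,fx=S,fy=S,interpolation=cv2.INTER_CUBIC)
for th in(148,152,157,162):
    m=(i>th).astype(np.uint8);m=cv2.morphologyEx(m,cv2.MORPH_OPEN,np.ones((17,17)))
    n,l,stt,_=cv2.connectedComponentsWithStats(m);k=1+np.argmax(stt[1:,4]);cs,_=cv2.findContours((l==k).astype(np.uint8),0,1);h=cv2.convexHull(max(cs,key=cv2.contourArea))
    uv=(h[:,0]+.5)/S-.5+np.array(c)-w
    X=rays("side",uv,.07-.0012)[:,:2];f=least_squares(lambda q:np.hypot(*(X-q[:2]).T)-q[2],[.578,.197,.049],loss="soft_l1",f_scale=.001);print(th,f.x.round(4),np.std(f.fun).round(4),"px",uv.min(0),uv.max(0))
# bolts, side
b=np.array([(83,297),(313,298),(314,140),(87,142)])/5+[267.6,149.6];X=rays("side",b,.013)[:,:2];print(X.mean(0),[np.linalg.norm(X[(i+1)%4]-X[i]).round(4) for i in range(4)],[np.degrees(np.arctan2(*(X[(i+1)%4]-X[i])[::-1])).round(1)%90 for i in range(4)])
# held barrel: bottom rim from side2 by lateral silhouettes at z
p2=np.load("side2.npz")["p"];d2=np.load("side2.npz")["d"];P=cloud("side",d2)
m=(np.hypot(P[...,0]-.578,P[...,1]-.2)<.035)&(P[...,2]>.136)&(P[...,2]<.175)
v,u=np.nonzero(m);print("barrel rows",v.min(),v.max(),"cols",u.min(),u.max())
for r in range(v.min(),v.max()+1,2):print(r,u[v==r].min(),u[v==r].max(),P[r,u[v==r]][:,2].mean().round(3),end="; ")
cv2.imwrite("pics/lidmask.png",np.hstack([i,(i>152).astype(np.uint8)*255]))
E
```

```text
148 [0.5809 0.2012 0.0484] 0.0009 px [287.75       161.91666667] [326.91666667 187.25      ]
152 [0.5808 0.2009 0.0481] 0.0007 px [287.91666667 162.08333333] [326.58333333 186.91666667]
157 [0.5807 0.2007 0.0477] 0.0007 px [288.08333333 162.25      ] [326.41666667 186.75      ]
162 [0.5806 0.2008 0.0472] 0.001 px [288.25 162.25] [325.91666667 186.58333333]
[0.57967252 0.19938916] [np.float64(0.1089), np.float64(0.1059), np.float64(0.1126), np.float64(0.1039)] [np.float64(67.5), np.float64(67.2), np.float64(68.5), np.float64(69.2)]
barrel rows 144 159 cols 297 314
144 314 314 0.172; 146 297 314 0.172; 148 297 314 0.17; 150 297 314 0.166; 152 297 314 0.159; 154 297 314 0.154; 156 298 313 0.149; 158 299 311 0.144;
```

Call:
{"fn": "carry_out", "kwargs": {"offset": [[1.0,0.12,0.06],[1.0,0.11,0.06],[1.0,0,0],[1.0,0,0],[1.0,0,0]], "delta_rot": [[0,0,0],[0,0,0],[0,0,0],[0,0,0],[0,0,0]], "newtons": 80}}

```text
time: 7.07
tool_pos: [0.5803, 0.2025, 0.1422]
tcp_rot: [0.721, 1.449, -0.723]
wrist_force: [0.0, 0.2, -2.4]
width: 0.223
```

Call:
{"fn": "carry_out", "kwargs": {"offset": [[0.4,0,0],[0.4,0,0],[0.2,0,0],[0.2,0,0],[0,0,0]], "delta_rot": [[0,0,0],[0,0,0],[0,0,0],[0,0,0],[0,0,0]]}}

```text
time: 7.48
tool_pos: [0.5811, 0.2026, 0.1323]
tcp_rot: [0.721, 1.448, -0.721]
wrist_force: [-0.2, -0.3, -1.7]
width: 0.222
```

Call:
{"fn": "carry_out", "kwargs": {"offset": [[0.2,0,0],[0.2,0,0],[0.2,0,0],[0,0,0],[0,0,0]], "delta_rot": [[0,0,0],[0,0,0],[0,0,0],[0,0,0],[0,0,0]]}}

```text
time: 7.9
tool_pos: [0.581, 0.2027, 0.1262]
tcp_rot: [0.722, 1.448, -0.721]
wrist_force: [0.4, -0.2, -2.6]
width: 0.219
```

```bash
python3 -c "
from h import *
st([.5806,.2006,.1228],-53)"
```

```text
t 7.9 pos [0.581  0.2027 0.1262] zyaw -52.99 down [ 0.  0. -1.] F [ 0.4 -0.2 -2.6] w 0.219 q [0.3  0.24 1.84 0.   1.06 1.22]
to goal, tool axes, cm: [ 0.34 -0.16  0.15]
turn about tool x: 0.01
```

Call:
{"fn": "carry_out", "kwargs": {"offset": [[0.2,0,0],[0.2,0,0],[0.1,0,0],[0,0,0],[0,0,0]], "delta_rot": [[0,0,0],[0,0,0],[0,0,0],[0,0,0],[0,0,0]]}}

```text
time: 8.32
tool_pos: [0.5813, 0.2027, 0.1229]
tcp_rot: [0.722, 1.447, -0.721]
wrist_force: [-3.6, -1.4, 4.6]
width: 0.222
```

Call:
{"fn": "carry_out", "kwargs": {"offset": [[0.2,0,0],[0.2,0,0],[0,0,0],[0,0,0],[0,0,0]], "delta_rot": [[0,0,0],[0,0,0],[0,0,0],[0,0,0],[0,0,0]]}}

```text
time: 8.73
tool_pos: [0.5816, 0.2028, 0.1228]
tcp_rot: [0.722, 1.446, -0.72]
wrist_force: [-9.6, -3.1, 23.6]
width: 0.219
```

```bash
python3 - <<'E'
from h import *
st([.5806,.2006,.1228],-53)
ds=[read_camera("side") for _ in range(3)];p=ds[-1][0];P=cloud("side",np.mean([d for _,d in ds],0))
print("barrel",axis_fit(P,.08,.1,.0205,(.58,.201),.03))
b=(np.hypot(P[...,0]-.58,P[...,1]-.2)<.03)&(P[...,2]>.09)
cv2.imwrite("pics/seat1.png",cv2.resize(p[110:230,240:400],(800,600),interpolation=cv2.INTER_CUBIC)[:,:,::-1])
st()
E
```

```text
t 8.73 pos [0.5816 0.2028 0.1228] zyaw -52.97 down [ 0.002  0.    -1.   ] F [-9.6 -3.1 23.6] w 0.219 q [ 0.3   0.24  1.84 -0.    1.06  1.22]
to goal, tool axes, cm: [-0.   -0.21  0.12]
turn about tool x: 0.03
barrel (array([0.5806, 0.2018]), 99, np.float64(0.001))
t 8.88 pos [0.5816 0.2029 0.1228] zyaw -52.97 down [ 0.002  0.    -1.   ] F [-10.5  -2.4  22.7] w 0.218 q [ 0.3   0.24  1.84 -0.    1.06  1.22]
```

View pics/seat1.png

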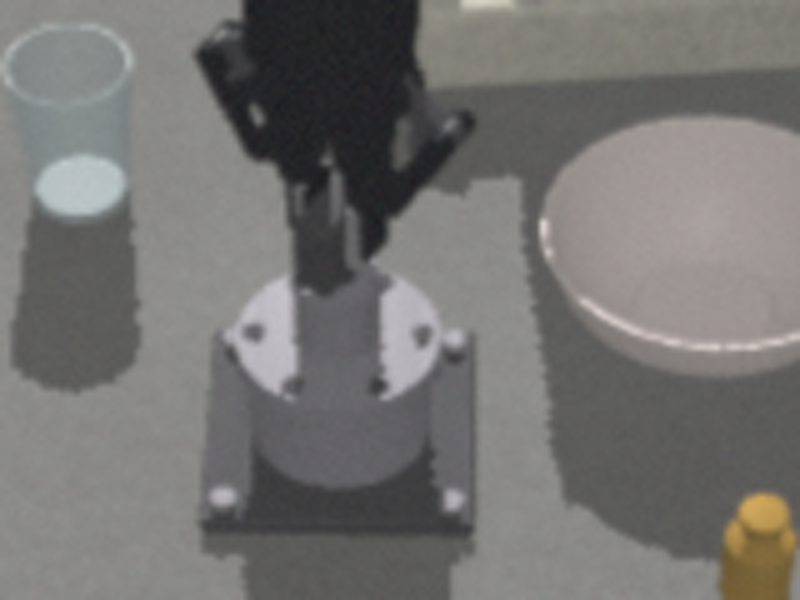

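```bash
python3 - <<'E'
from h import *
ds=[read_camera("side") for _ in range(4)];P=cloud("side",np.mean([d for _,d in ds],0));p=ds[-1][0]
c=axis_fit(P,.08,.1,.0205,(.58,.201),.03)[0]
col=np.argmin(abs(np.arange(640)-(240+340/5)))
for v in range(165,194,2):
    X=P[v,col];print(v,X.round(4),"r",np.hypot(*(X[:2]-c)).round(4))
P0=cloud("top",read_camera("top")[1])
for x in[(.4329,-.1095),(.5105,-.368)]:
    m=(np.hypot(P0[...,0]-x[0],P0[...,1]-x[1])<.03)&(P0[...,2]>.077)&(P0[...,2]<.09);print("standing",P0[m].mean(0).round(4),m.sum())
st()
E
```

```text
165 [0.578  0.1856 0.1185] r 0.0164
167 [0.5803 0.1922 0.1057] r 0.0096
169 [0.5775 0.1848 0.1069] r 0.0172
171 [0.5765 0.1826 0.103 ] r 0.0196
173 [0.5758 0.1809 0.0984] r 0.0214
175 [0.5767 0.1837 0.0892] r 0.0185
177 [0.5764 0.1832 0.0833] r 0.019
179 [0.5762 0.1832 0.0769] r 0.0191
181 [0.5756 0.1818 0.0719] r 0.0206
183 [0.574  0.1778 0.0697] r 0.0248
185 [0.5714 0.1711 0.0704] r 0.032
187 [0.5697 0.1669 0.0684] r 0.0365
189 [0.5668 0.1593 0.0701] r 0.0446
191 [0.5647 0.1539 0.0695] r 0.0504
193 [0.5649 0.1548 0.062 ] r 0.0495
standing [ 0.4334 -0.1069  0.0832] 187
standing [ 0.5105 -0.3659  0.0828] 188
t 9.13 pos [0.5816 0.2028 0.1228] zyaw -52.97 down [ 0.002  0.    -1.   ] F [-11.   -2.9  22.3] w 0.222 q [ 0.3   0.24  1.84 -0.    1.06  1.22]
```

The barrel wall runs from z≈0.107 down to the lid at 0.070, so the socket is fully seated. The other two still stand with their tops at 0.083. Handing in.

```bash
python3 -c "
from h import *
print(finish_job())"
```

```text
the job is handed in; nothing more can be done
None
```

The first socket I tried fits. It was the wide one standing near (0.632, -0.189). I gripped it, turned it 5° to match the nut's hexagon, lowered it onto the nut and handed in while still holding it.

**Seating:** the tool stopped at z = 0.1228 m, exactly the height worked out for fully home, after meeting no force at nut-top height. Depth points show the barrel reaching down to the lid (z about 0.07 m). Tool tilt was about 0.002 rad, and the barrel's axis was about 1 mm from the measured nut axis.

**Grip and push:** the fingers were set to 80 N. The arm presses down with about 22 N, plus a steady sideways push of about 11 N that I did not relieve.

**The other two sockets:** I never touched them. Their grip tops still read 83 mm, at the same places as at the start.

**Checks that disagreed:**
- **Cameras:** the two differed by 4 to 6 mm in y on raw masks. I used lid-circle fits and side-view offsets to set the position, and those agreed to about 1.5 mm.
- **Drum fit:** a depth fit to the drum was thrown off by the base plate, so I dropped it.
- **Gripping:** closing the fingers lifted the tool about 4 mm, which the seating height takes into account.

I did not re-measure the bystanders at the end. Nothing was commanded near them except flying over at height. The hand-in gives no verdict, so these checks are the only confirmation.

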